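Square a flatted disc in a drill jig and close the bush plate

TASK

The steel disc with one flat edge lies turned the wrong way on the little turntable of the drill jig. By fingertip, pressing only lightly so as not to mark it, turn the disc round in place, without lifting it off, until the sprung alignment bar drops in and lies flush against the flat; then swing the hinged bush plate fully down over the disc. Leave the other things on the bench where they are.

Things in the scene. Friction and masses are not known exactly. Their poses are not given: they have to be found in the camera images.
- jig: Steel drill jig bolted to the bench, base plate 158 x 163 x 15 mm. Origin: on the bench under the turntable's axis; z up, x towards the alignment bar, y towards the leaf's hinge. Turntable dia 74 mm, top 25 mm up; its drag is 0.035 N m. Landing block for the leaf: x +-25, y -55 to -65 mm, top 34.5 mm; bar guide block: x 68 to 92 mm, top 41 mm. The -x, -y side is free for a hand
- disc: Loose steel disc, dia 90 x 8 mm, 0.34 kg, one flat 38 mm from the centre, 48 mm long; 19 mm bore over a spigot, 0.6 mm play. Origin: centre of its underside, 25 mm up (top 33 mm). x points from the centre to the middle of the flat. It turns with the turntable. Its face is hard and grips: 5 to 12 N 28 mm from the axis drags it round; over 25 N marks it; touch at 6 mm/s or less
- align_bar (a joint): Slide of the bar sprung towards the turntable's axis (about 5 N), in m. It carries two rollers (dia 12 mm, 32 mm apart, z 25 to 32 mm) that run on the disc's edge: about 0.0037 on the round rim, about 0 or slightly below when both lie on the flat. It drops in only within some 15 degrees of alignment; its spring then squares a disc that is let go
- leaf (a joint): Hinge of the leaf, in rad: 0 shut (lying on the landing block, 1.5 mm over the disc), up to 1.95 open; it starts open, near upright, on the +y side of the disc. A stiff hinge: stays where it is left, 2 to 4 N at its far end moves it. (Elsewhere on the bench a rod jig with a tall post stands at about x 0.49, y 0.23 m: pass it on the robot's side)
- leaf_hinge (a point): Middle of the leaf's hinge line, 38.5 mm over the bench, 80 mm from the turntable's axis in the jig's +y. The line runs along the jig's x. The leaf is a steel bush plate 56 mm wide, 8 mm thick, the hinge line in its mid-plane, 148 mm long from the hinge plus a 26 mm wide, 15 mm long finger tab at its free end. Shut, it points to the jig's -y
- marker: White marker pen with black cap, 17 x 137 mm, lying; origin under its middle; a bystander, not to be shifted
- tape_measure: Yellow and black tape measure, 64 x 69 x 32 mm; origin under its middle; a bystander, not to be shifted
- steel_cup: Small turned steel cup, dia 38 x 26 mm; origin under its middle; a bystander, not to be shifted
Mind the look-alikes: they are no part of the job. Several things have the shape of the jig; the one meant has the colours described above.

How it is judged:
By the outcome, as a careful person would: the job done as asked, in the order asked, and still so for the second after the job is handed in, with the robot touching nothing.
It also fails if it takes over 72 s, if anything falls off the work surface, if the arm or the gripper's body presses on something with over 40 N, if the wrist force passes 120 N, or if a joint passes its speed limit or range.

ROBOT

A 7-joint arm with a two-finger parallel gripper is mounted at the origin on the work surface; the furniture and walls round the work are solid. World frame = base frame: x ahead of the robot, y to its left, z up, the work surface at z = 0. Lengths are in m, angles in degrees, forces in N, time in s.
With the tool pointing down it reaches from about 0.425 to 0.875 m from the base axis. Payload 4.7 kg.
Tool frame: the origin (TCP) lies midway between the tips of the shut fingers; the grasp point (between the pads) lies 19 mm behind it (env.tcp_to_grasp is the distance from the TCP to the grasp point, in m); z points along the fingers, x is the direction in which the jaws open and shut, and the axes are right-handed (so a half turn about z gives the same grasp; the last joint's range is limited). The gripper opens to 87 mm and grips with 3 to 60 N. Pads are 19 mm wide; open, the fingers measure 117 mm over their backs; the gripper's body (75 mm by 190 mm) begins 51 mm behind the grasp point.
Start: joints at [-66.114, 18.392, -4.016, 83.108, 1.295, 78.541, -3.26], TCP at [0.255, 0.598, 0.223] pointing down, gripper open.
Joint ranges: [-163.93, 163.93], [-17.29, 119.83], [-79.2, 71.16], [3.27, 140.29], [-89.18, 269.18], [5.43, 117.66], [-154.24, 154.24]. Speed limits (degrees/s): [147.25, 147.25, 180, 180, 180, 180, 180].

INTERFACE

Orientations are given as [roll, pitch, yaw] about the fixed x, y, z axes, in that order (R = Rz(yaw) Ry(pitch) Rx(roll)).
In Python, from cell import env, viewer gives the robot as it stands.
- The arm moves only by the shell command python3 -m pendant 'ROWS' [OPENING] [FORCE]. ROWS is JSON, a list of rows, each a list of 6 numbers: the shift along the tool's x, y, z each as a share of 0.1 m, from -1 to 1, then the turn, a rotation vector about the tool's x, y, z each as a share of 90 degrees, from -1 to 1. A call has exactly 8 rows; each row is the pose to reach, as a shift and turn from the pose commanded when the call began, along the tool's axes at that moment; what a row does not reach only later rows make up. A row lasts 1/8 s, in which the tool goes at most 62.5 mm and 10.7 degrees, less where a joint would pass 70% of its speed; a pose out of reach is approached as far as the arm can. A call with a number of a shift or a turn outside -1 to 1 is refused whole. A call with a gripper value outside its range is refused whole. OPENING is the finger opening in mm, from 0 to 87, set as the call begins (- or left out, the last holds). The fingers move at their own pace and stop on an object; FORCE is the grip in N (left out, the last holds). Time passes only in rows, so rows that repeat a pose let the fingers close, or fill a call up. It gives the time, the measured TCP pose, the force and the opening at its end, in the units of the state.
- env.get_obs(): the state, without advancing time (a new reading comes with each control period).
- viewer.read_camera(name): name is "side" or "top" or "wrist"; returns a dict with "frame" (400x640x3 uint8, red, green, blue), "fx", "fy", "cx", "cy" (pixels), "view" (4x4, takes a point from world to camera coordinates); the wrist camera has in their place "hand_eye" (4x4, takes a point from camera to tool coordinates, whose origin is the TCP and whose axes are the tool frame's). Camera axes: x right, y down, z forward; pixel columns grow to the right and rows downward; lengths in m; the calibration is good to about 2 mm. A picture is of the moment at which its call begins: read the wrist's pose just before it. There is no depth.
- env.sign_off(): hands the job in, once; it reports no verdict.
The state is a dict: "time_s": time; "qpos": joint angles; "joint_velocities": joint speeds; "effort": joint torques, N m; "tool_pos": TCP position; "tool_rot": TCP orientation; "force": force on the tool from outside, world axes, zero at the start; "wrist_torque": the same for the moment, N m; "grip_width": finger opening in m.
Only numpy, scipy, OpenCV 4.12 (cv2) and the standard library are available. Lean on these libraries where they do the work, as an engineer would, in place of code of your own. Each camera call takes 0.05 s, during which the arm holds its last target.

## Working session

There is one attempt and no reset: what is moved stays moved. The work goes in short steps, Python scripts to look and compute and a shell command to move; the robot and the scene stay as the last step left them, time stands still between calls to the robot, and variables do not carry over. Pictures are saved under pics/ and viewed, and the job is handed in when it is done.

```bash
ls; mkdir -p pics; python3 - <<'E'
from cell import env, viewer
import cv2
o=env.get_obs();print(o)
for n in("side","top","wrist"):
    c=viewer.read_camera(n)
    cv2.imwrite(f"pics/{n}0.png",c["frame"][:,:,::-1]);print(n,{k:v for k,v in c.items() if k!="frame"})
E
```

```text
pics
{'time_s': 0.0, 'qpos': array([-66.1141744 ,  18.43970947,  -4.01628289,  83.17487684,
         1.29480581,  78.54223709,  -3.25840749]), 'joint_velocities': array([ 0.02318515, -0.02178872,  0.00481914, -0.03990843,  0.02094742,
       -0.00339005,  0.01277587]), 'effort': array([-1.39634226e-04, -4.91296327e+01, -4.04075654e-01, -3.12525487e+01,
       -6.38505793e-02,  4.38332255e-02,  1.84499399e-04]), 'tool_pos': array([0.25460675, 0.59744636, 0.22145449]), 'tool_rot': array([1.79994595e+02, 1.11585077e-01, 6.69261851e+01]), 'force': array([-0.26736579,  0.39350588,  0.35872773]), 'wrist_torque': array([-0.01441719,  0.01580465, -0.0144776 ]), 'grip_width': 0.08736944704645438}
side {'fx': 488.400043762143, 'fy': 488.400043762143, 'cx': 325.9338124496704, 'cy': 203.2523393873424, 'view': array([[-0.99202321, -0.12581317, -0.00780993,  0.4015045 ],
       [-0.05721001,  0.50457122, -0.86147252,  0.29258363],
       [ 0.11232525, -0.85415393, -0.50774414,  0.70205646],
       [ 0.        ,  0.        ,  0.        ,  1.        ]])}
top {'fx': 468.50029272054707, 'fy': 468.50029272054707, 'cx': 315.3821909212438, 'cy': 204.36831287234165, 'view': array([[-0.01140999, -0.99963702, -0.02440565, -0.40821447],
       [-0.99172607,  0.01443396, -0.1275581 ,  0.46213145],
       [ 0.12786407,  0.02274828, -0.99153078,  1.10131749],
       [ 0.        ,  0.        ,  0.        ,  1.        ]])}
wrist {'fx': 277.81919744267793, 'fy': 277.81919744267793, 'cx': 320.3095076228249, 'cy': 201.26088826190087, 'hand_eye': array([[ 9.99999708e-01,  7.64050264e-04,  2.85454722e-05,
        -5.22191840e-04],
       [-7.41453054e-04,  9.59957790e-01,  2.80143699e-01,
        -7.65932786e-02],
       [ 1.86641419e-04, -2.80143638e-01,  9.59958076e-01,
        -1.61341262e-01],
       [ 0.00000000e+00,  0.00000000e+00,  0.00000000e+00,
         1.00000000e+00]])}
```

View pics/side0.png

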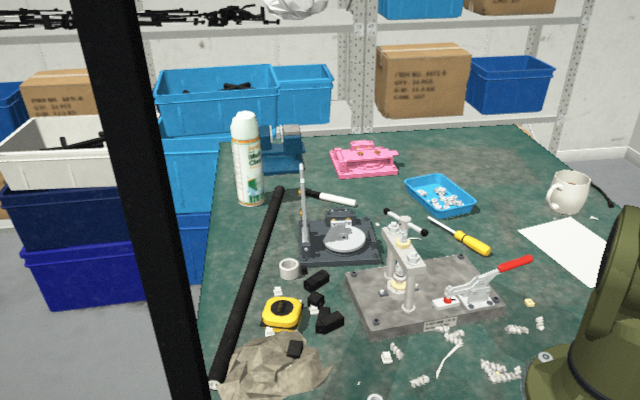

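View pics/top0.png

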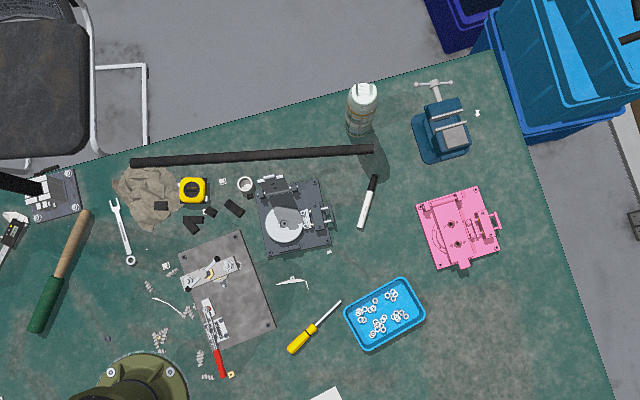

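View pics/wrist0.png

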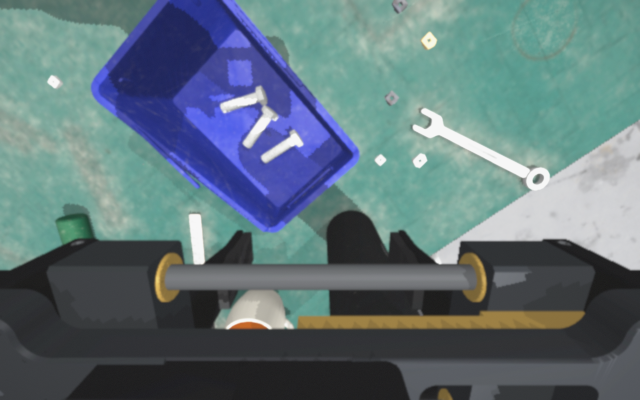

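```bash
python3 - <<'E'
import cv2
a=cv2.imread("pics/top0.png");cv2.imwrite("pics/topc.png",cv2.resize(a[160:280,230:350],None,fx=5,fy=5,interpolation=cv2.INTER_CUBIC))
a=cv2.imread("pics/side0.png");cv2.imwrite("pics/sidec.png",cv2.resize(a[155:275,280:400],None,fx=5,fy=5,interpolation=cv2.INTER_CUBIC))
E
```

```text
(no output)
```

View pics/topc.png

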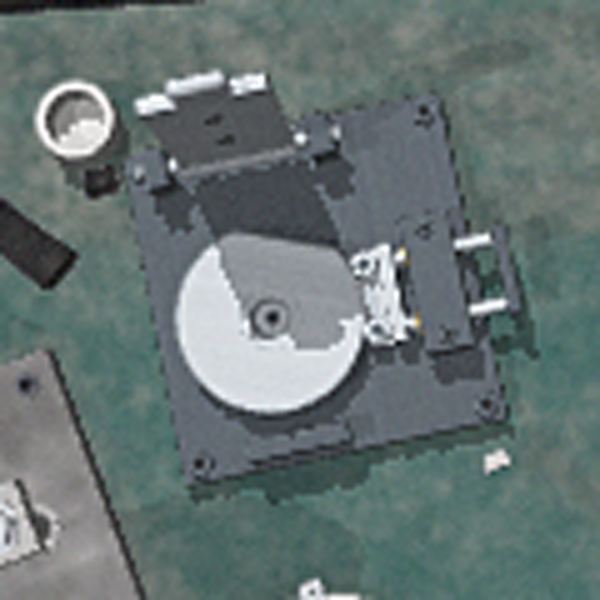

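View pics/sidec.png

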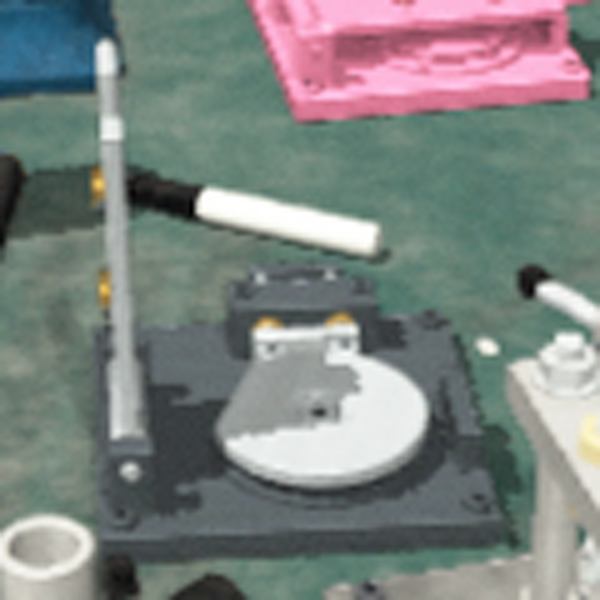

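```bash
cat > h.py <<'E'
import numpy as np
from cell import env, viewer
from scipy.spatial.transform import Rotation as R
def ray(c,u,v,z,V=None):
    V=c["view"] if V is None else V
    d=np.array([(u-c["cx"])/c["fx"],(v-c["cy"])/c["fy"],1.])
    Rm=V[:3,:3];o=-Rm.T@V[:3,3];d=Rm.T@d
    return o+d*(z-o[2])/d[2]
def wristV(c,o):
    T=np.eye(4);T[:3,:3]=R.from_euler('xyz',o["tool_rot"],degrees=True).as_matrix();T[:3,3]=o["tool_pos"]
    return np.linalg.inv(T@c["hand_eye"])
def proj(c,p,V=None):
    V=c["view"] if V is None else V
    q=V[:3,:3]@p+V[:3,3];return c["cx"]+c["fx"]*q[0]/q[2],c["cy"]+c["fy"]*q[1]/q[2]
E
python3 - <<'E'
from h import *
c=dict(fx=468.5003,fy=468.5003,cx=315.38219,cy=204.36831,view=np.array([[-0.01140999, -0.99963702, -0.02440565, -0.40821447],
       [-0.99172607,  0.01443396, -0.1275581 ,  0.46213145],
       [ 0.12786407,  0.02274828, -0.99153078,  1.10131749],[0,0,0,1]]))
P=lambda x,y,z:ray(c,230+x/5,160+y/5,z).round(4)
for n,x,y,z in [("TL",130,155,.015),("TR",435,100,.015),("BR",505,413,.015),("BL",190,482,.015),("bore",271,318,.033),("f1",225,235,.033),("f2",338,251,.033),("rimL",176,318,.033),("rimB",270,412,.033),("rimR",362,310,.033),("h1",172,168,.0385),("h2",300,140,.0385)]: print(n,P(x,y,z))
E
```

```text
TL [ 0.493  -0.2694  0.015 ]
TR [ 0.5179 -0.4186  0.015 ]
BR [ 0.3651 -0.4503  0.015 ]
BL [ 0.334 -0.299  0.015]
bore [ 0.4107 -0.3397  0.033 ]
f1 [ 0.4508 -0.3178  0.033 ]
f2 [ 0.4423 -0.3718  0.033 ]
rimL [ 0.4113 -0.2944  0.033 ]
rimB [ 0.3661 -0.3391  0.033 ]
rimR [ 0.4139 -0.383   0.033 ]
h1 [ 0.4827 -0.2931  0.0385]
h2 [ 0.4953 -0.3543  0.0385]
```

```bash
python3 - <<'E'
import cv2
from h import *
a=cv2.imread("pics/top0.png");cv2.imwrite("pics/topd.png",cv2.resize(a[140:260,0:150],None,fx=5,fy=5,interpolation=cv2.INTER_CUBIC))
c=dict(fx=468.5003,fy=468.5003,cx=315.38219,cy=204.36831,view=np.array([[-0.01140999, -0.99963702, -0.02440565, -0.40821447],
       [-0.99172607,  0.01443396, -0.1275581 ,  0.46213145],
       [ 0.12786407,  0.02274828, -0.99153078,  1.10131749],[0,0,0,1]]))
s=dict(fx=488.4,fy=488.4,cx=325.93,cy=203.25,view=np.array([[-0.99202321, -0.12581317, -0.00780993,  0.4015045 ],
       [-0.05721001,  0.50457122, -0.86147252,  0.29258363],
       [ 0.11232525, -0.85415393, -0.50774414,  0.70205646],[0,0,0,1]]))
for z in (0,.1,.2,.3,.4,.5): print(z,np.round(proj(c,np.array([.49,.23,z])),0),np.round(proj(s,np.array([.49,.23,z])),0))
# leaf tip candidates
C=np.array([.4107,-.3397]);jx=np.array([np.cos(np.radians(-79)),np.sin(np.radians(-79))]);jy=np.array([-jx[1],jx[0]])
for th in (1.3,1.5,1.6,1.7,1.8,1.95):
    p=C+jy*(.08-.163*np.cos(th));q=np.array([*p,.0385+.163*np.sin(th)])
    print(th,q.round(3),np.round(proj(c,q),1),np.round(proj(s,q),1))
E
```

```text
0 [ 57. 196.] [227. 535.]
0.1 [ 32. 190.] [216. 485.]
0.2 [  2. 182.] [203. 425.]
0.3 [-35. 173.] [187. 349.]
0.4 [-81. 161.] [167. 252.]
0.5 [-141.  146.] [139. 123.]
1.3 [ 0.446 -0.333  0.196] [273.5 199.3] [325.4 167.1]
1.5 [ 0.478 -0.327  0.201] [270.2 183.7] [308.6 165.1]
1.6 [ 0.494 -0.324  0.201] [268.7 176. ] [300.1 165.3]
1.7 [ 0.51 -0.32  0.2 ] [267.3 168.5] [291.6 166.2]
1.8 [ 0.526 -0.317  0.197] [266.  161.3] [283.2 167.9]
1.95 [ 0.548 -0.313  0.19 ] [264.4 151.3] [271.2 171.7]
```

View pics/topd.png

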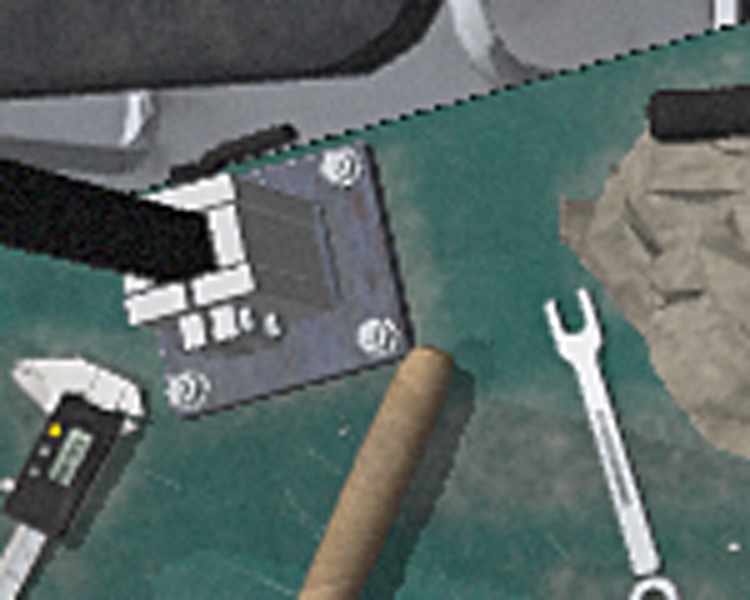

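```bash
cat >> h.py <<'E'
def rel(p0,yaw0,p1,yaw1):
    """both tool-down poses -> shares in tool axes"""
    Rm=R.from_euler('xyz',[180,0,yaw0],degrees=True).as_matrix()
    d=Rm.T@(np.array(p1)-np.array(p0)); w=(yaw1-yaw0+180)%360-180
    return np.round([*(d/.1),0,0,-w/90],3)
E
python3 -m pendant '[[-0.1,0,-0.05,0,0,-0.11],[-0.22,0,-0.12,0,0,-0.23],[-0.35,0,-0.2,0,0,-0.35],[-0.5,0,-0.3,0,0,-0.47],[-0.65,0,-0.4,0,0,-0.59],[-0.8,0,-0.5,0,0,-0.71],[-0.92,0,-0.57,0,0,-0.83],[-1,0,-0.6,0,0,-0.94]]' 0 10
```

```text
time_s: 1.15
tool_pos: [0.2154, 0.5055, 0.2829]
tool_rot: [180.0, 0.0, 151.9]
force: [-0.2, -1.4, -0.0]
grip_width: 0.0148
```

```bash
python3 - <<'E'
from h import *
def P(r,az,z=.285):a=np.radians(az);return [r*np.cos(a),r*np.sin(a),z]
p,y=[.2154,.5055,.283],152
for r,az in [(.445,58),(.44,45.5),(.44,32.5),(.44,19.5),(.44,6.5),(.44,-6.5),(.44,-19.5)]:
    q=P(r,az); print(r,az,rel(p,y,q,az+90)); p,y=q,az+90
E
```

```text
0.445 58 [-0.782 -1.035 -0.02   0.     0.     0.044]
0.44 45.5 [-0.952 -0.154 -0.     0.     0.     0.139]
0.44 32.5 [-0.99  -0.113 -0.     0.     0.     0.144]
0.44 19.5 [-0.99  -0.113 -0.     0.     0.     0.144]
0.44 6.5 [-0.99  -0.113 -0.     0.     0.     0.144]
0.44 -6.5 [-0.99  -0.113 -0.     0.     0.     0.144]
0.44 -19.5 [-0.99  -0.113 -0.     0.     0.     0.144]
```

```bash
python3 -m pendant '[[-0.1,-0.1,0,0,0,0],[-0.2,-0.23,0,0,0,0.01],[-0.3,-0.37,0,0,0,0.02],[-0.4,-0.52,0,0,0,0.03],[-0.5,-0.66,0,0,0,0.03],[-0.6,-0.8,0,0,0,0.04],[-0.7,-0.93,0,0,0,0.04],[-0.78,-1,0,0,0,0.044]]'
python3 -m pendant '[[-0.12,-0.01,0,0,0,0.02],[-0.24,-0.02,0,0,0,0.036],[-0.36,-0.04,0,0,0,0.054],[-0.48,-0.06,0,0,0,0.072],[-0.6,-0.08,0,0,0,0.09],[-0.72,-0.11,0,0,0,0.108],[-0.84,-0.13,0,0,0,0.126],[-0.95,-0.154,0,0,0,0.139]]'
```

```text
time_s: 2.15
tool_pos: [0.2368, 0.3799, 0.2828]
tool_rot: [180.0, 0.0, 147.5]
force: [-0.3, 0.3, -0.4]
grip_width: 0.0006
time_s: 3.15
tool_pos: [0.309, 0.3164, 0.2826]
tool_rot: [180.0, 0.0, 135.0]
force: [0.2, -0.4, 0.2]
grip_width: 0.0005
```

```bash
python3 -m pendant '[[-0.12,-0.01,0,0,0,0.02],[-0.24,-0.02,0,0,0,0.036],[-0.36,-0.03,0,0,0,0.054],[-0.49,-0.04,0,0,0,0.072],[-0.61,-0.06,0,0,0,0.09],[-0.74,-0.075,0,0,0,0.108],[-0.87,-0.09,0,0,0,0.126],[-0.99,-0.113,0,0,0,0.144]]'
```

```text
time_s: 4.15
tool_pos: [0.371, 0.2383, 0.2826]
tool_rot: [180.0, 0.0, 122.0]
force: [0.2, -0.4, -0.8]
grip_width: 0.0007
```

```bash
python3 -m pendant '[[-0.12,-0.01,0,0,0,0.02],[-0.24,-0.02,0,0,0,0.036],[-0.36,-0.03,0,0,0,0.054],[-0.49,-0.04,0,0,0,0.072],[-0.61,-0.06,0,0,0,0.09],[-0.74,-0.075,0,0,0,0.108],[-0.87,-0.09,0,0,0,0.126],[-0.99,-0.113,0,0,0,0.144]]'
python3 -m pendant '[[-0.12,-0.01,0,0,0,0.02],[-0.24,-0.02,0,0,0,0.036],[-0.36,-0.03,0,0,0,0.054],[-0.49,-0.04,0,0,0,0.072],[-0.61,-0.06,0,0,0,0.09],[-0.74,-0.075,0,0,0,0.108],[-0.87,-0.09,0,0,0,0.126],[-0.99,-0.113,0,0,0,0.144]]'
python3 -m pendant '[[-0.12,-0.01,0,0,0,0.02],[-0.24,-0.02,0,0,0,0.036],[-0.36,-0.03,0,0,0,0.054],[-0.49,-0.04,0,0,0,0.072],[-0.61,-0.06,0,0,0,0.09],[-0.74,-0.075,0,0,0,0.108],[-0.87,-0.09,0,0,0,0.126],[-0.99,-0.113,0,0,0,0.144]]'

```

```text
time_s: 5.15
tool_pos: [0.4139, 0.1483, 0.2826]
tool_rot: [180.0, -0.0, 109.0]
force: [0.5, 0.1, 0.5]
grip_width: 0.0003
time_s: 6.15
tool_pos: [0.4355, 0.051, 0.2825]
tool_rot: [180.0, -0.0, 96.1]
force: [0.6, -0.9, 0.7]
grip_width: 0.0003
time_s: 7.15
tool_pos: [0.4347, -0.0487, 0.2825]
tool_rot: [-180.0, -0.0, 83.1]
force: [1.1, 0.3, 1.0]
grip_width: 0.0009
```

```bash
python3 - <<'E'
from h import *
p,y=[.4347,-.0487,.284],83
for q,yy in [([.412,-.15,.27],5),([.39,-.24,.25],-60),([.345,-.345,.23],-79)]:
    print(rel(p,y,q,yy)); p,y=q,yy
E
```

```text
[-1.033 -0.102  0.14   0.     0.     0.867]
[-0.298  0.877  0.2    0.     0.     0.722]
[0.684 0.915 0.2   0.    0.    0.211]
```

```bash
python3 -m pendant '[[-0.12,-0.01,0.02,0,0,0.108],[-0.25,-0.03,0.04,0,0,0.217],[-0.38,-0.04,0.05,0,0,0.325],[-0.5,-0.05,0.07,0,0,0.434],[-0.62,-0.06,0.09,0,0,0.542],[-0.75,-0.08,0.11,0,0,0.65],[-0.88,-0.09,0.12,0,0,0.759],[-1,-0.1,0.14,0,0,0.867]]'
python3 -m pendant '[[-0.04,0.1,0.02,0,0,0.09],[-0.08,0.22,0.05,0,0,0.18],[-0.11,0.33,0.08,0,0,0.27],[-0.15,0.44,0.1,0,0,0.36],[-0.19,0.55,0.13,0,0,0.45],[-0.22,0.66,0.15,0,0,0.54],[-0.26,0.77,0.18,0,0,0.63],[-0.3,0.88,0.2,0,0,0.722]]'
python3 -m pendant '[[0.08,0.11,0.02,0,0,0.03],[0.17,0.23,0.05,0,0,0.05],[0.26,0.34,0.08,0,0,0.08],[0.34,0.46,0.1,0,0,0.1],[0.43,0.57,0.13,0,0,0.13],[0.51,0.69,0.15,0,0,0.16],[0.6,0.8,0.18,0,0,0.18],[0.68,0.91,0.2,0,0,0.211]]'
python3 - <<'E'
from h import *
import cv2
o=env.get_obs();c=viewer.read_camera("wrist");a=c["frame"][:,:,::-1]
print(o["tool_pos"],o["tool_rot"],o["force"],o["qpos"].round(0))
cv2.imwrite("pics/w1.png",a)
c=viewer.read_camera("side");cv2.imwrite("pics/s1.png",c["frame"][:,:,::-1])
E
```

```text
time_s: 8.15
tool_pos: [0.4127, -0.1467, 0.2686]
tool_rot: [-180.0, -0.0, 4.8]
force: [0.4, -0.3, -0.6]
grip_width: 0.0004
time_s: 9.15
tool_pos: [0.3907, -0.2369, 0.2484]
tool_rot: [180.0, 0.0, -60.1]
force: [-0.1, -0.6, -0.5]
grip_width: 0.0003
time_s: 10.15
tool_pos: [0.3462, -0.3416, 0.2283]
tool_rot: [180.0, 0.0, -79.0]
force: [-0.1, 0.7, 0.2]
grip_width: 0.0006
[ 0.34624241 -0.3415929   0.22833078] [ 1.79997689e+02  4.15422136e-03 -7.89545883e+01] [-0.07928026  0.66947709  0.19389565] [  7.  -3.  34. 106.   2.  77. -39.]
```

View pics/w1.png

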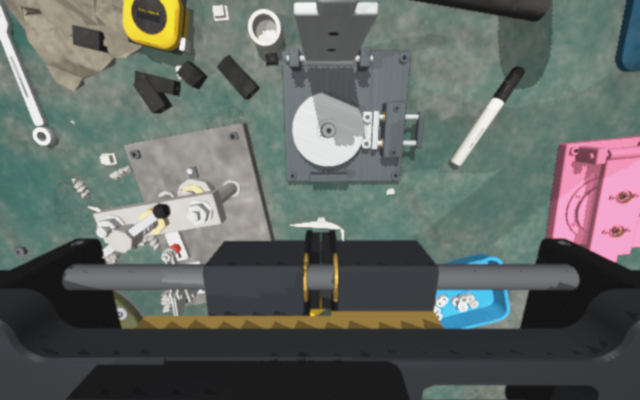

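View pics/s1.png

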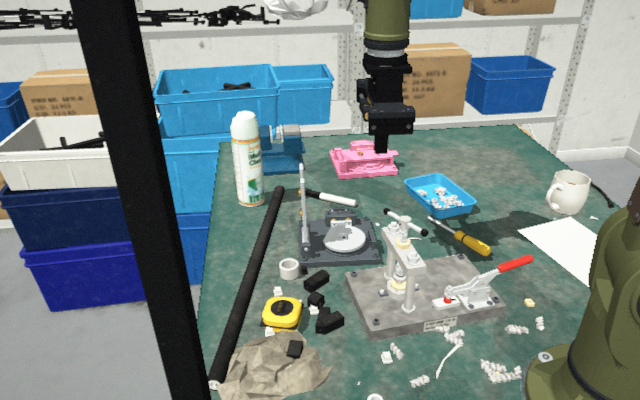

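```bash
python3 - <<'E'
import cv2
a=cv2.imread("pics/w1.png");cv2.imwrite("pics/w1c.png",cv2.resize(a[40:190,270:430],None,fx=5,fy=4,interpolation=cv2.INTER_CUBIC)[:, :800] if 0 else cv2.resize(a[70:190,270:430],None,fx=5,fy=5,interpolation=cv2.INTER_CUBIC))
E
```

```text
(no output)
```

View pics/w1c.png

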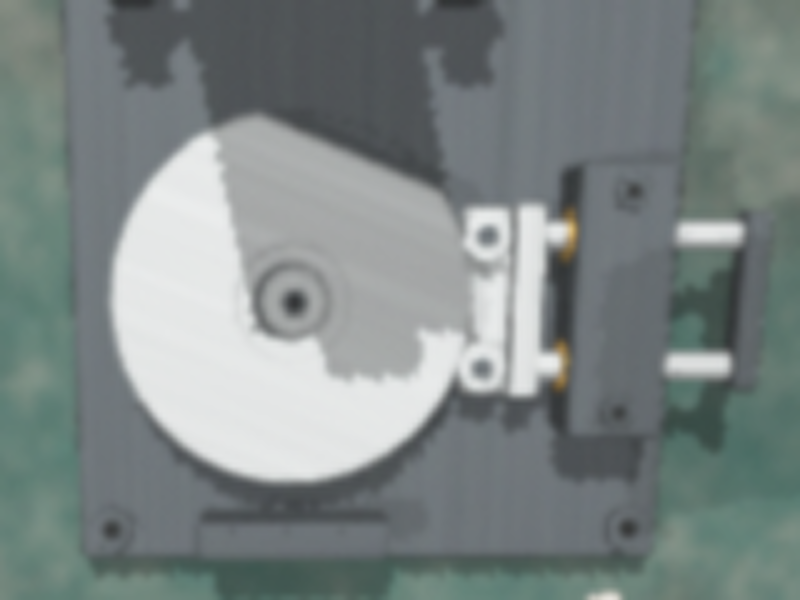

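```bash
python3 - <<'E'
from h import *
o=env.get_obs();c=viewer.read_camera("wrist");V=wristV(c,o)
g=lambda x,y,z:ray(c,270+x/5,70+y/5,z,V)
for n,x,y,z in [("bore",293,302,.033),("L",110,302,.033),("B",290,483,.033),("f1",258,112,.033),("f2",443,190,.033),("bl",85,553,.015),("br",655,553,.015)]:print(n,g(x,y,z).round(4))
d=g(443,190,.033)-g(258,112,.033);print(np.degrees(np.arctan2(d[1],d[0]))+90)
C=np.array([.411,-.339])
for a in (-50,-55,-90,-122): 
    w=np.radians(a-79);q=[*(C+.028*np.array([np.cos(w),np.sin(w)])),.06];print(a,np.round(q,4),rel(o["tool_pos"],o["tool_rot"][2],q,-79+(a+90)))
E
```

```text
bore [ 0.4108 -0.3409  0.033 ]
L [ 0.4021 -0.2962  0.033 ]
B [ 0.3663 -0.3492  0.033 ]
f1 [ 0.4525 -0.3239  0.033 ]
f2 [ 0.4437 -0.3715  0.033 ]
bl [ 0.3338 -0.2988  0.015 ]
br [ 0.3637 -0.4526  0.015 ]
-10.478900630149994
-50 [ 0.3934 -0.3608  0.06  ] [ 0.272 -0.435  1.683  0.     0.    -0.445]
-55 [ 0.3915 -0.3591  0.06  ] [ 0.252 -0.42   1.683  0.     0.    -0.389]
-90 [ 0.3835 -0.3443  0.06  ] [ 0.092 -0.37   1.683  0.     0.    -0.   ]
-122 [ 0.3849 -0.329   0.06  ] [-0.057 -0.412  1.683  0.     0.     0.355]
```

```bash
python3 -m pendant '[[0.03,-0.05,0.11,0,0,-0.05],[0.06,-0.1,0.23,0,0,-0.1],[0.1,-0.16,0.35,0,0,-0.15],[0.13,-0.21,0.48,0,0,-0.2],[0.16,-0.26,0.6,0,0,-0.24],[0.2,-0.32,0.72,0,0,-0.29],[0.23,-0.37,0.84,0,0,-0.34],[0.26,-0.42,0.95,0,0,-0.389]]'
python3 - <<'E'
from h import *
import cv2
c=viewer.read_camera("side");cv2.imwrite("pics/s2.png",cv2.resize(c["frame"][100:280,250:450,::-1],None,fx=3,fy=3))
c=viewer.read_camera("wrist");cv2.imwrite("pics/w2.png",c["frame"][:,:,::-1])
print(env.get_obs()["tool_pos"])
E
```

```text
time_s: 11.3
tool_pos: [0.3937, -0.3573, 0.1331]
tool_rot: [-180.0, 0.0, -43.5]
force: [0.5, 0.1, -0.6]
grip_width: 0.0006
[ 0.39318064 -0.35683556  0.1323684 ]
```

View pics/s2.png

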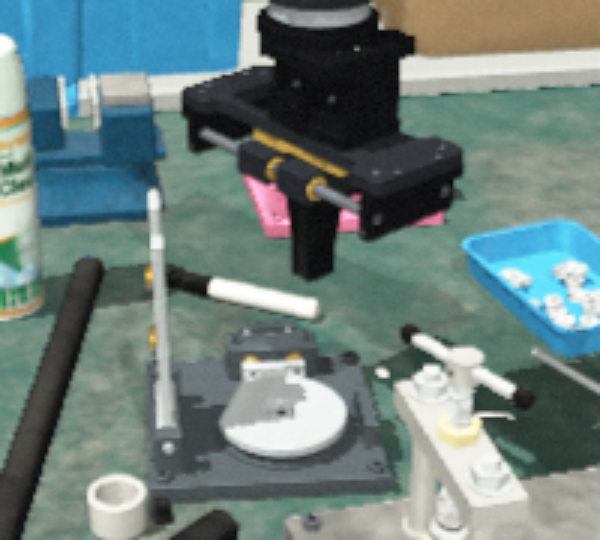

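View pics/w2.png

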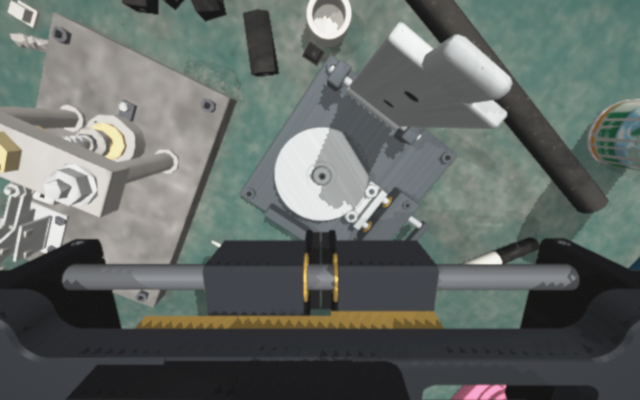

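```bash
python3 -m pendant '[[0,0.005,0.14,0,0,0],[0,0.01,0.28,0,0,0],[0,0.02,0.44,0,0,0],[0,0.03,0.6,0,0,0],[0,0.035,0.72,0,0,0],[0,0.035,0.8,0,0,0],[0,0.035,0.83,0,0,0],[0,0.035,0.84,0,0,0]]'
python3 -m pendant '[[0,0,0.007,0,0,0],[0,0,0.014,0,0,0],[0,0,0.021,0,0,0],[0,0,0.028,0,0,0],[0,0,0.035,0,0,0],[0,0,0.042,0,0,0],[0,0,0.049,0,0,0],[0,0,0.056,0,0,0]]'

```

```text
time_s: 12.4
tool_pos: [0.3906, -0.3608, 0.0496]
tool_rot: [-180.0, -0.0, -43.8]
force: [0.0, 0.5, 0.3]
grip_width: 0.0009
time_s: 13.4
tool_pos: [0.3905, -0.3606, 0.0439]
tool_rot: [-180.0, -0.0, -43.8]
force: [0.9, -0.3, -0.4]
grip_width: 0.0007
```

```bash
python3 -m pendant '[[0,0,0.007,0,0,0],[0,0,0.014,0,0,0],[0,0,0.021,0,0,0],[0,0,0.028,0,0,0],[0,0,0.035,0,0,0],[0,0,0.042,0,0,0],[0,0,0.049,0,0,0],[0,0,0.056,0,0,0]]'
python3 -m pendant '[[0,0,0.005,0,0,0],[0,0,0.01,0,0,0],[0,0,0.015,0,0,0],[0,0,0.02,0,0,0],[0,0,0.025,0,0,0],[0,0,0.03,0,0,0],[0,0,0.035,0,0,0],[0,0,0.04,0,0,0]]'

```

```text
time_s: 14.4
tool_pos: [0.3905, -0.3606, 0.0383]
tool_rot: [-180.0, 0.0, -43.8]
force: [0.1, 0.3, 0.2]
grip_width: 0.0006
time_s: 15.4
tool_pos: [0.3905, -0.3606, 0.0343]
tool_rot: [-180.0, -0.0, -43.8]
force: [-0.2, 0.3, 0.2]
grip_width: 0.0004
```

```bash
python3 -m pendant '[[0,0,0.002,0,0,0],[0,0,0.004,0,0,0],[0,0,0.006,0,0,0],[0,0,0.008,0,0,0],[0,0,0.01,0,0,0],[0,0,0.012,0,0,0],[0,0,0.014,0,0,0],[0,0,0.014,0,0,0]]'

```

```text
time_s: 16.4
tool_pos: [0.3905, -0.3607, 0.0334]
tool_rot: [-180.0, -0.0, -43.8]
force: [-1.6, 0.6, 5.7]
grip_width: 0.0008
```

```bash
python3 -m pendant '[[0,0,0.001,0,0,0],[0,0,0.002,0,0,0],[0,0,0.003,0,0,0],[0,0,0.003,0,0,0],[0,0,0.003,0,0,0],[0,0,0.003,0,0,0],[0,0,0.003,0,0,0],[0,0,0.003,0,0,0]]'
python3 - <<'E'
from h import *
C=np.array([.411,-.340]);o=env.get_obs();print(o["force"],o["tool_pos"])
p=np.array([.3905,-.3607]);y0=-43.8
for k in range(8):
  for d in np.array([1,2,3.2,4.4,5.6,6.8,7.7,8])/8*22:
    pass
for a in np.array([1.5,4.5,7.5,10.5,13.5,16.5,19,20.5]):
    w=np.radians(-a);Rm=np.array([[np.cos(w),-np.sin(w)],[np.sin(w),np.cos(w)]])
    q=C+Rm@(p-C);print(a,rel([*p,0],y0,[*q,0],y0-a))
E
```

```text
time_s: 17.4
tool_pos: [0.3905, -0.3607, 0.0334]
tool_rot: [-180.0, -0.0, -43.8]
force: [-1.9, 1.4, 7.1]
grip_width: 0.0006
[-1.88694514  1.36329933  7.07480023] [ 0.39054146 -0.36070135  0.03338973]
1.5 [-0.008 -0.    -0.     0.     0.     0.017]
4.5 [-0.023 -0.001 -0.     0.     0.     0.05 ]
7.5 [-0.038 -0.003 -0.     0.     0.     0.083]
10.5 [-0.053 -0.006 -0.     0.     0.     0.117]
13.5 [-0.068 -0.009 -0.     0.     0.     0.15 ]
16.5 [-0.083 -0.013 -0.     0.     0.     0.183]
19.0 [-0.095 -0.017 -0.     0.     0.     0.211]
20.5 [-0.102 -0.02  -0.     0.     0.     0.228]
```

```bash
python3 -m pendant '[[-0.008,0,0.001,0,0,0.017],[-0.023,-0.001,0.001,0,0,0.05],[-0.038,-0.003,0.001,0,0,0.083],[-0.053,-0.006,0.001,0,0,0.117],[-0.068,-0.009,0.001,0,0,0.15],[-0.083,-0.013,0.001,0,0,0.183],[-0.095,-0.017,0.001,0,0,0.211],[-0.102,-0.02,0.001,0,0,0.228]]'
python3 - <<'E'
from h import *
import cv2
c=viewer.read_camera("wrist");cv2.imwrite("pics/w3.png",c["frame"][:,:,::-1])
c=viewer.read_camera("side");cv2.imwrite("pics/s3.png",cv2.resize(c["frame"][180:280,280:400,::-1],None,fx=5,fy=5))
print(env.get_obs()["tool_pos"],env.get_obs()["force"])
E
```

```text
time_s: 18.4
tool_pos: [0.3854, -0.3537, 0.0335]
tool_rot: [-179.9, -0.2, -64.4]
force: [-0.8, -3.3, 3.9]
grip_width: 0.0005
[ 0.38525943 -0.35348392  0.03342186] [-4.59054678e-03 -2.92932366e+00  5.75270262e+00]
```

View pics/w3.png

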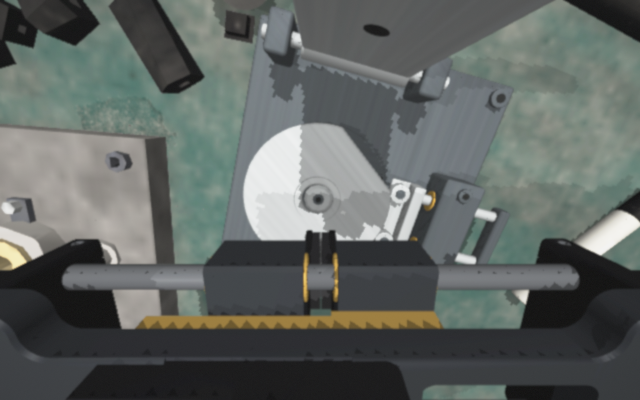

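View pics/s3.png

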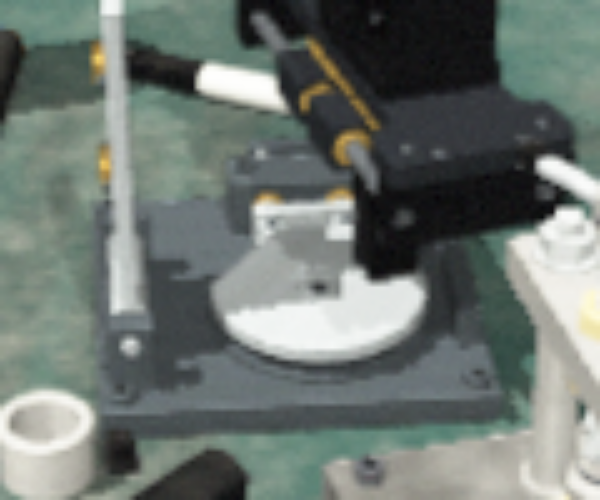

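```bash
python3 -m pendant '[[-0.008,0,0.002,0,0,0.017],[-0.023,-0.001,0.003,0,0,0.05],[-0.038,-0.003,0.003,0,0,0.083],[-0.053,-0.006,0.003,0,0,0.117],[-0.068,-0.009,0.003,0,0,0.15],[-0.083,-0.013,0.003,0,0,0.183],[-0.095,-0.017,0.003,0,0,0.211],[-0.102,-0.02,0.003,0,0,0.228]]'
python3 - <<'E'
from h import *
import cv2
o=env.get_obs()
c=viewer.read_camera("wrist");cv2.imwrite("pics/w4.png",cv2.resize(c["frame"][90:250,200:460,::-1],None,fx=3,fy=3))
print(o["tool_pos"],o["force"],env.get_obs()["force"])
E
```

```text
time_s: 19.5
tool_pos: [0.382, -0.3434, 0.0334]
tool_rot: [-180.0, -0.1, -84.9]
force: [-2.1, -3.0, 9.4]
grip_width: 0.0006
[ 0.38199043 -0.34339933  0.03335248] [-2.14857429 -2.97755429  9.44544651] [-1.65759022 -0.99046997 10.71537853]
```

View pics/w4.png

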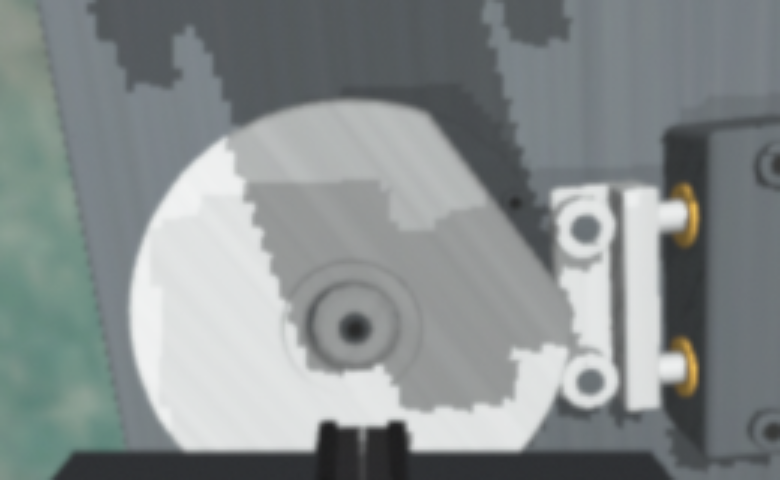

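```bash
python3 -m pendant '[[-0.008,0,0,0,0,0.017],[-0.023,-0.001,-0.001,0,0,0.05],[-0.038,-0.003,-0.001,0,0,0.083],[-0.053,-0.006,-0.001,0,0,0.117],[-0.068,-0.009,-0.001,0,0,0.15],[-0.083,-0.013,-0.001,0,0,0.183],[-0.095,-0.017,-0.001,0,0,0.211],[-0.102,-0.02,-0.001,0,0,0.228]]'
python3 - <<'E'
from h import *
import cv2
o=env.get_obs()
c=viewer.read_camera("wrist");cv2.imwrite("pics/w5.png",cv2.resize(c["frame"][90:250,200:460,::-1],None,fx=3,fy=3))
print(o["tool_pos"],o["force"],env.get_obs()["force"])
E
```

```text
time_s: 20.55
tool_pos: [0.3825, -0.3325, 0.0333]
tool_rot: [180.0, -0.0, -105.4]
force: [-3.1, -0.8, 12.5]
grip_width: 0.0004
[ 0.38252208 -0.33245944  0.03333793] [-3.14722363 -0.79733253 12.48122137] [-3.10011611 -0.3186664  12.79874918]
```

View pics/w5.png

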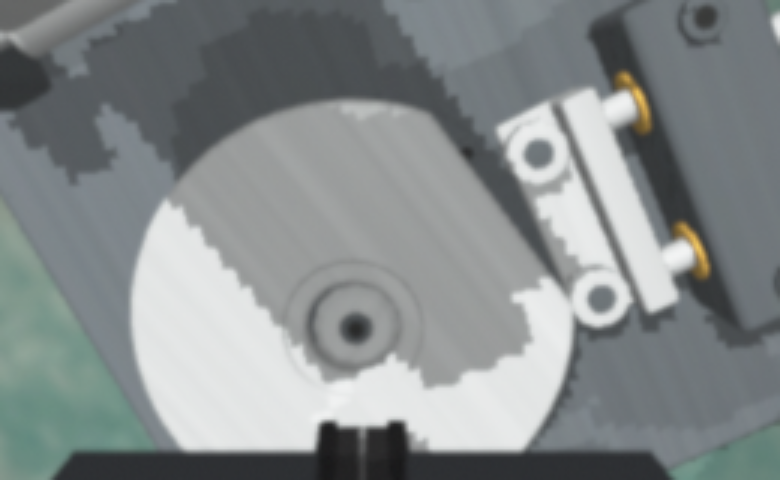

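```bash
python3 -m pendant '[[-0.004,0,-0.002,0,0,0.008],[-0.013,-0.001,-0.003,0,0,0.028],[-0.023,-0.001,-0.003,0,0,0.05],[-0.033,-0.002,-0.003,0,0,0.072],[-0.043,-0.003,-0.003,0,0,0.094],[-0.053,-0.006,-0.003,0,0,0.117],[-0.06,-0.008,-0.003,0,0,0.133],[-0.06,-0.008,-0.003,0,0,0.133]]'
python3 - <<'E'
from h import *
import cv2
o=env.get_obs()
c=viewer.read_camera("wrist");cv2.imwrite("pics/w6.png",cv2.resize(c["frame"][90:250,200:460,::-1],None,fx=3,fy=3))
print(o["tool_pos"],o["force"],env.get_obs()["force"])
E
```

```text
time_s: 21.6
tool_pos: [0.3847, -0.3265, 0.0334]
tool_rot: [179.9, 0.0, -117.3]
force: [-3.8, 0.9, 11.8]
grip_width: 0.0008
[ 0.38471789 -0.3264647   0.0333599 ] [-3.84843311  0.94942757 11.77183342] [-3.50939132  1.39574257 11.49721545]
```

View pics/w6.png

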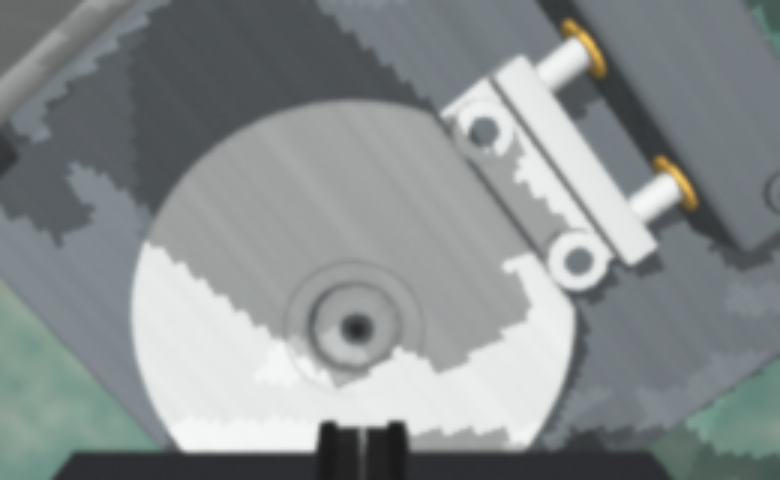

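```bash
python3 -m pendant '[[0,0,-0.005,0,0,0],[0,0,-0.02,0,0,0],[0,0,-0.08,0,0,0],[0,0,-0.2,0,0,0],[0,0,-0.35,0,0,0],[0,0,-0.55,0,0,0],[0,0,-0.78,0,0,0],[0,0,-1,0,0,0]]'
python3 - <<'E'
from h import *
import cv2
o=env.get_obs()
c=viewer.read_camera("wrist");cv2.imwrite("pics/w7.png",cv2.resize(c["frame"][90:250,200:460,::-1],None,fx=3,fy=3))
print(o["tool_pos"],o["force"],env.get_obs()["force"])
E
```

```text
time_s: 22.65
tool_pos: [0.3855, -0.3264, 0.1345]
tool_rot: [-179.9, 0.0, -117.3]
force: [-0.5, 0.9, -0.7]
grip_width: 0.0001
[ 0.38547507 -0.32636205  0.13449282] [-0.47019132  0.94107681 -0.70775963] [ 0.80253924 -2.13799336  1.5391111 ]
```

View pics/w7.png

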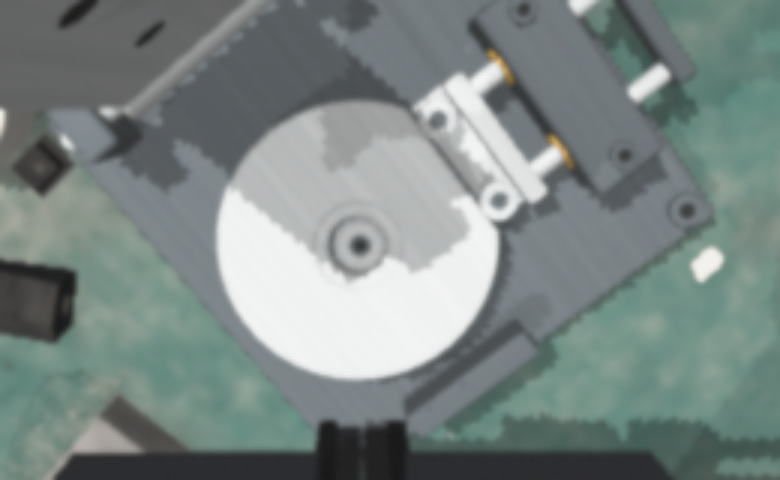

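```bash
python3 -m pendant '[[0,0,-0.12,0,0,0],[0,0,-0.25,0,0,0],[0,0,-0.38,0,0,-0.05],[0,0,-0.52,0,0,-0.12],[0,0,-0.66,0,0,-0.2],[0,0,-0.8,0,0,-0.28],[0,0,-0.92,0,0,-0.36],[0,0,-1,0,0,-0.425]]'
python3 - <<'E'
from h import *
o=env.get_obs();print(o["tool_pos"],o["tool_rot"])
for q in ([.5268,-.3175,.235],[.532,-.3165,.165]):print(rel(o["tool_pos"],o["tool_rot"][2],q,-79))
E
```

```text
time_s: 23.7
tool_pos: [0.3852, -0.3262, 0.2334]
tool_rot: [-180.0, -0.0, -78.9]
force: [-0.2, -0.5, -0.1]
grip_width: 0.0002
[ 0.38518997 -0.32622563  0.2333723 ] [-1.79997912e+02 -5.50483031e-03 -7.88650512e+01]
[ 1.880e-01 -1.406e+00 -1.600e-02  0.000e+00  0.000e+00  1.000e-03]
[ 1.880e-01 -1.459e+00  6.840e-01  0.000e+00  0.000e+00  1.000e-03]
```

```bash
python3 -m pendant '[[0.02,-0.1,-0.02,0,0,0],[0.05,-0.22,-0.04,0,0,0],[0.08,-0.35,-0.05,0,0,0],[0.1,-0.49,-0.05,0,0,0],[0.13,-0.63,-0.05,0,0,0],[0.15,-0.77,-0.05,0,0,0],[0.17,-0.9,-0.05,0,0,0],[0.19,-1,-0.05,0,0,0]]'
python3 -m pendant '[[0,-0.12,0,0,0,0],[0,-0.25,0,0,0,0],[0,-0.37,0,0,0,0],[0,-0.45,0.08,0,0,0],[0,-0.47,0.22,0,0,0],[0,-0.47,0.38,0,0,0],[0,-0.47,0.54,0,0,0],[0,-0.47,0.65,0,0,0]]'
python3 - <<'E'
from h import *
import cv2
o=env.get_obs()
c=viewer.read_camera("side");cv2.imwrite("pics/s8.png",cv2.resize(c["frame"][100:280,240:420,::-1],None,fx=3.3,fy=3.3))
c=viewer.read_camera("top");cv2.imwrite("pics/t8.png",cv2.resize(c["frame"][130:290,220:380,::-1],None,fx=3.5,fy=3.5))
d=o["tool_pos"][:2]-[.411,-.34];jx=np.array([.1908,-.9816]);jy=np.array([.9816,.1908])
print(o["tool_pos"],d@jx,d@jy)
E
```

```text
time_s: 24.7
tool_pos: [0.488, -0.3257, 0.2375]
tool_rot: [180.0, 0.0, -79.0]
force: [0.5, -0.9, 0.3]
grip_width: 0.0003
time_s: 25.7
tool_pos: [0.5324, -0.3168, 0.1711]
tool_rot: [179.9, 0.1, -79.1]
force: [-0.8, 0.2, -0.0]
grip_width: 0.0002
[ 0.53240879 -0.31675808  0.17110651] 0.00035052692792506896 0.12360942488620086
```

View pics/s8.png

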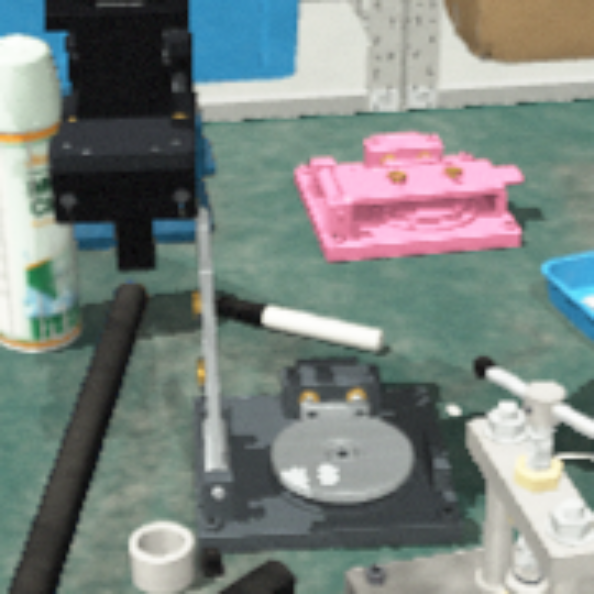

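View pics/t8.png

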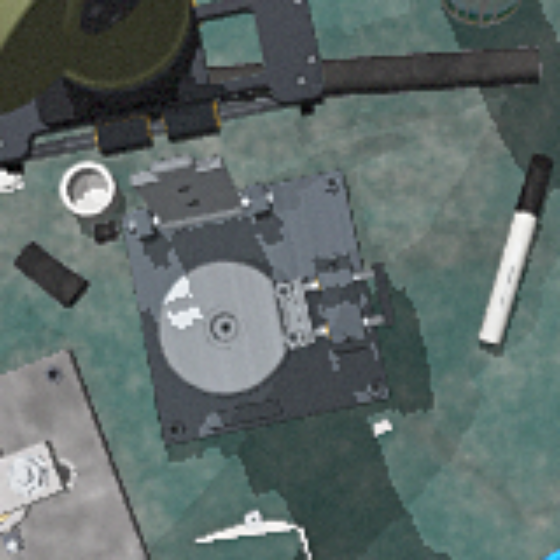

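```bash
cat > arc.py <<'E'
from h import *
def tcp(th):
    s=np.clip(th/1.6,0,1); r=140-8*s; d=10*np.clip(th/.5,0,1)
    y=80-r*np.cos(th)+4*np.sin(th)+d; z=38.5+r*np.sin(th)+4*np.cos(th)
    return y,z
if __name__=="__main__":
    for th in np.arange(1.6,-.01,-.1): print(round(th,2),np.round(tcp(th),1))
E
python3 arc.py
```

```text
1.6 [ 97.9 170.3]
1.5 [ 84.6 171. ]
1.4 [ 71.3 170.2]
1.3 [ 58.1 168.2]
1.2 [ 45.2 164.8]
1.1 [ 32.6 160.2]
1.0 [ 20.4 154.3]
0.9 [  8.9 147.1]
0.8 [ -1.9 138.8]
0.7 [-11.8 129.5]
0.6 [-20.8 119.2]
0.5 [-28.7 107.9]
0.4 [-37.5  95.9]
0.3 [-45.1  83.3]
0.2 [-51.4  70. ]
0.1 [-56.4  56.4]
-0.0 [-60.   42.5]
```

```bash
python3 -m pendant '[[0,0.11,0,0,0,0],[0,0.19,0,0,0,0],[0,0.25,0,0,0,0],[0,0.32,0,0,0,0],[0,0.42,0,0,0,0],[0,0.54,0.01,0,0,0],[0,0.66,0.03,0,0,0],[0,0.78,0.06,0,0,0]]'
python3 - <<'E'
from h import *
import cv2
o=env.get_obs()
c=viewer.read_camera("side");cv2.imwrite("pics/s9.png",cv2.resize(c["frame"][100:280,240:420,::-1],None,fx=3.3,fy=3.3))
d=o["tool_pos"][:2]-[.411,-.34];jx=np.array([.1908,-.9816]);jy=np.array([.9816,.1908])
print(o["tool_pos"],d@jx,d@jy,o["force"])
E
```

```text
time_s: 26.8
tool_pos: [0.4556, -0.3316, 0.1663]
tool_rot: [180.0, 0.0, -79.1]
force: [1.8, -0.4, 0.0]
grip_width: 0.0006
[ 0.45558259 -0.33164106  0.16634882] 0.00030121850409886716 0.045357157237206944 [ 1.75011003 -0.44460938  0.00407303]
```

View pics/s9.png

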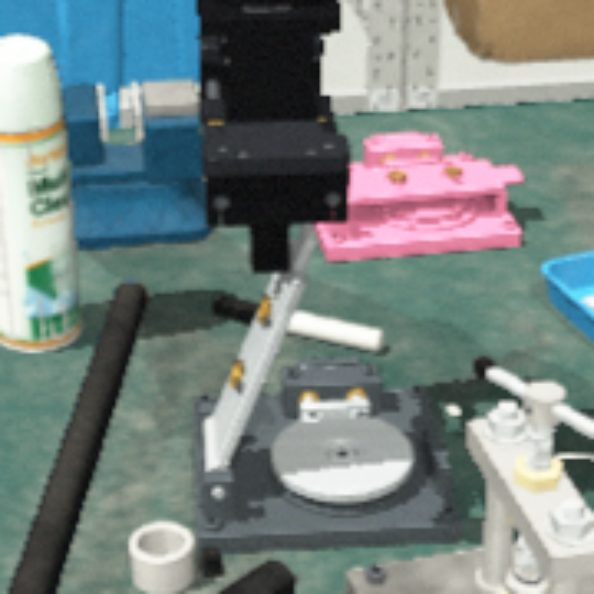

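```bash
python3 -m pendant '[[0,0.13,0.06,0,0,0],[0,0.25,0.12,0,0,0],[0,0.365,0.19,0,0,0],[0,0.47,0.275,0,0,0],[0,0.57,0.37,0,0,0],[0,0.66,0.47,0,0,0],[0,0.74,0.58,0,0,0],[0,0.82,0.7,0,0,0]]'
python3 - <<'E'
from h import *
import cv2
o=env.get_obs()
c=viewer.read_camera("side");cv2.imwrite("pics/s10.png",cv2.resize(c["frame"][100:280,240:420,::-1],None,fx=3.3,fy=3.3))
d=o["tool_pos"][:2]-[.411,-.34];jx=np.array([.1908,-.9816]);jy=np.array([.9816,.1908])
print(o["tool_pos"],d@jx,d@jy,o["force"])
E
```

```text
time_s: 27.85
tool_pos: [0.3756, -0.3474, 0.0959]
tool_rot: [180.0, -0.0, -79.0]
force: [0.8, 0.0, 0.5]
grip_width: 0.0007
[ 0.37560759 -0.34741048  0.09588315] 0.0005212589344365241 -0.036155104976535166 [0.80381513 0.01275736 0.48494463]
```

View pics/s10.png

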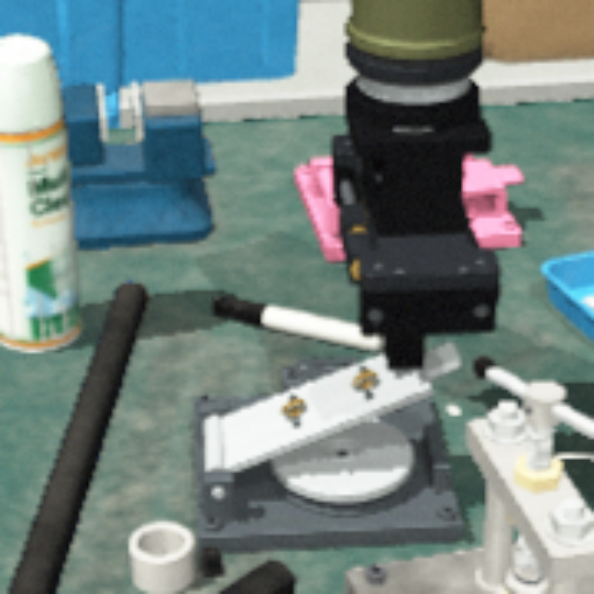

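```bash
python3 -m pendant '[[0,0.04,0.06,0,0,0],[0,0.08,0.12,0,0,0],[0,0.11,0.18,0,0,0],[0,0.14,0.24,0,0,0],[0,0.17,0.3,0,0,0],[0,0.19,0.36,0,0,0],[0,0.205,0.41,0,0,0],[0,0.22,0.45,0,0,0]]'
python3 -m pendant '[[0,0.004,0.01,0,0,0],[0,0.007,0.02,0,0,0],[0,0.01,0.03,0,0,0],[0,0.012,0.04,0,0,0],[0,0.014,0.05,0,0,0],[0,0.016,0.06,0,0,0],[0,0.018,0.065,0,0,0],[0,0.02,0.07,0,0,0]]'
```

```text
time_s: 28.9
tool_pos: [0.3544, -0.3514, 0.0513]
tool_rot: [180.0, 0.0, -79.1]
force: [-0.3, 0.4, -0.2]
grip_width: 0.0006
time_s: 29.9
tool_pos: [0.3526, -0.3518, 0.0446]
tool_rot: [-180.0, 0.0, -79.1]
force: [0.0, 0.6, -0.3]
grip_width: 0.0009
```

```bash
python3 -m pendant '[[0,0,0.004,0,0,0],[0,0,0.008,0,0,0],[0,0,0.012,0,0,0],[0,0,0.015,0,0,0],[0,0,0.018,0,0,0],[0,0,0.021,0,0,0],[0,0,0.023,0,0,0],[0,0,0.023,0,0,0]]'
python3 - <<'E'
from h import *
import cv2
o=env.get_obs()
c=viewer.read_camera("side");cv2.imwrite("pics/s11.png",cv2.resize(c["frame"][160:280,260:420,::-1],None,fx=5,fy=5))
print(o["tool_pos"],o["force"])
E
```

```text
time_s: 30.9
tool_pos: [0.3525, -0.3519, 0.0429]
tool_rot: [-180.0, 0.0, -79.1]
force: [-1.9, 0.5, 7.5]
grip_width: 0.0003
[ 0.35252019 -0.35187243  0.04287939] [-1.89559667  0.48366601  7.46709783]
```

View pics/s11.png

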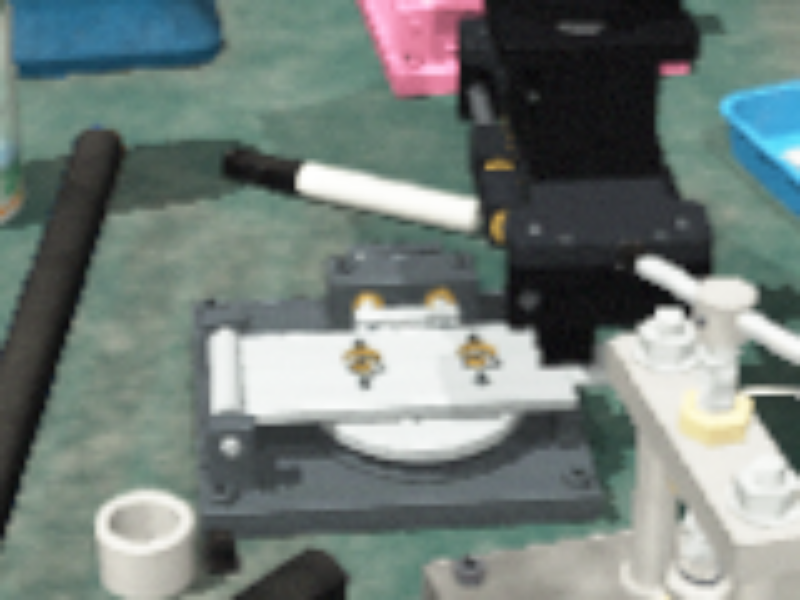

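```bash
python3 -m pendant '[[0,0,0.002,0,0,0],[0,0,0.004,0,0,0],[0,0,0.006,0,0,0],[0,0,0.008,0,0,0],[0,0,0.008,0,0,0],[0,0,0.008,0,0,0],[0,0,0.008,0,0,0],[0,0,0.008,0,0,0]]'
python3 -m pendant '[[0,0,-0.005,0,0,0],[0,0,-0.02,0,0,0],[0,0,-0.08,0,0,0],[0,0,-0.2,0,0,0],[0,0,-0.35,0,0,0],[0,0,-0.55,0,0,0],[0,0,-0.78,0,0,0],[0,0,-1,0,0,0]]'
python3 -m pendant '[[0,0.1,-0.1,0,0,0],[0,0.1,-0.2,0,0,0],[0,0.1,-0.3,0,0,0],[0,0.1,-0.4,0,0,0],[0,0.1,-0.5,0,0,0],[0,0.1,-0.6,0,0,0],[0,0.1,-0.6,0,0,0],[0,0.1,-0.6,0,0,0]]'
python3 - <<'E'
from h import *
import cv2
o=env.get_obs()
c=viewer.read_camera("side");cv2.imwrite("pics/s12.png",cv2.resize(c["frame"][160:280,260:420,::-1],None,fx=5,fy=5))
c=viewer.read_camera("top");cv2.imwrite("pics/t12.png",c["frame"][:,:,::-1])
o=env.get_obs();c=viewer.read_camera("wrist");cv2.imwrite("pics/w12.png",cv2.resize(c["frame"][0:240,160:480,::-1],None,fx=2.4,fy=2.4))
print(o["tool_pos"],o["force"])
E
```

```text
time_s: 31.95
tool_pos: [0.3525, -0.3519, 0.0428]
tool_rot: [-180.0, 0.1, -79.1]
force: [-3.4, 2.8, 13.5]
grip_width: 0.0002
time_s: 32.95
tool_pos: [0.3527, -0.3521, 0.1433]
tool_rot: [-179.9, -0.0, -79.1]
force: [-0.4, 0.4, -0.2]
grip_width: 0.0005
time_s: 33.95
tool_pos: [0.3426, -0.3536, 0.2013]
tool_rot: [180.0, 0.0, -79.1]
force: [0.1, -0.4, -0.3]
grip_width: 0.0002
[ 0.34250298 -0.3535213   0.20112878] [ 0.17909575 -0.04668851  0.19098898]
```

View pics/s12.png

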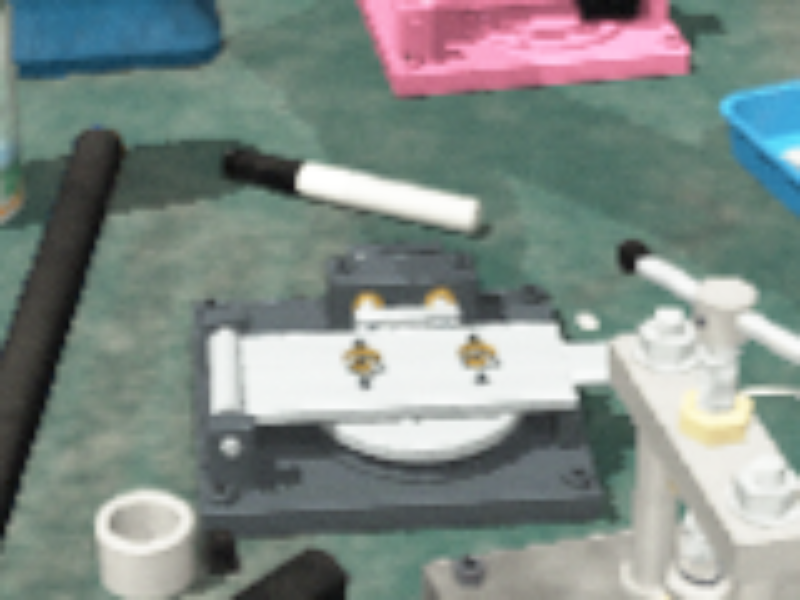

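View pics/w12.png

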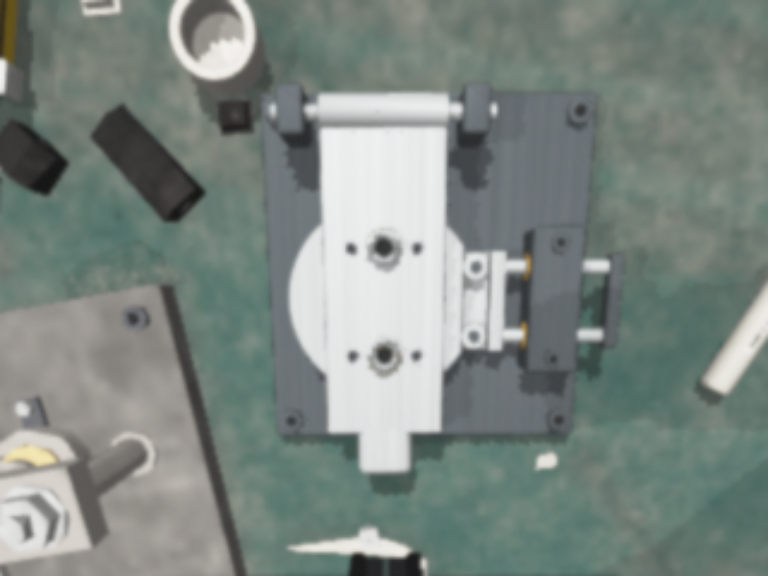

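View pics/t12.png

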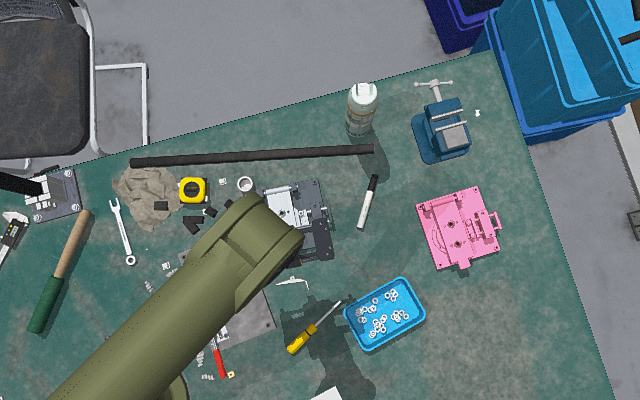

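The leaf lies flat. Both rollers sit on the flat at about (475,268) and (474,337) in the wrist crop, the flat's edge runs parallel to the bar, and the bystanders look unmoved.

```bash
python3 -c "
from cell import env
print(env.sign_off())"
```

```text
the job is handed in; nothing more can be done
None
```

The job is done and handed in at about 34 s of the 72 s allowed; the sign-off gave no verdict.

- **Disc:** I turned it about 68° clockwise in place with the shut fingertips, about 29 mm from the axis. The force read about 4 to 13 N. That is under the 25 N marking limit, but briefly outside the 5 to 12 N advised (3.9 N and 12.8 N). The alignment bar then dropped in. After the finger lifted, the wrist picture showed both rollers on the flat.
- **Leaf:** I pushed it over from behind and pressed it onto the landing block with up to 13.5 N. The finger stopped at z 42.8 mm, against 42.5 mm expected for the shut leaf's top. It stayed down after release.
- **Last pictures:** They show the leaf flat over the disc and the bar still flush against the flat. The marker, tape measure and cup are where they were, and the robot is clear of everything.

No check failed. I judged the bar and leaf positions from pictures and the force reading, because their joint values can't be read directly.

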